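# Sort the loose filling-station parts into their trays

## Task

Four small parts stand loose on the bench: two glass inserts, a silicone plug and a steel sleeve. Put each one into the small steel tray that already holds a part of its kind, standing upright on the tray floor, not perched on the rim. What is in a tray may be nudged a little to make room, but it must stay standing in its tray, and no glass insert may fall over.

Things in the scene. Friction and masses are not known exactly. Their poses are not given: they have to be found in the camera images.
- insert_a (a point): Glass insert: pale blown-glass piece, 58 mm tall, widest 22 mm across, round foot, thin stem, round bulb on top; stands on its foot; may be gripped anywhere at 22 mm width, best by the bulb, 40 to 50 mm above its foot; about 18 g. Point: on its axis, half-way up (29 mm above its foot); z up. Loose on the bench, to be sorted.
- insert_b (a point): Glass insert: pale blown-glass piece, 58 mm tall, widest 22 mm across, round foot, thin stem, round bulb on top; stands on its foot; may be gripped anywhere at 22 mm width, best by the bulb, 40 to 50 mm above its foot; about 18 g. Point: on its axis, half-way up (29 mm above its foot); z up. Loose on the bench, to be sorted.
- plug_a (a point): Silicone plug: grey thimble shape, 22 mm tall, 24 mm across at its bottom flange, narrower (about 18 mm) and flat on top, no hole; stands on the flange; about 14 g. Point: on its axis, half-way up (11 mm above its underside); z up. Loose on the bench, to be sorted.
- sleeve_a (a point): Steel sleeve: plain short metal tube, 36 mm tall, 26 mm across, open 18 mm bore right through; stands on end; about 60 g. Point: on its axis, half-way up (18 mm above its lower end); z up. Loose on the bench, to be sorted.
- insert_kept (a point): Glass insert: pale blown-glass piece, 58 mm tall, widest 22 mm across, round foot, thin stem, round bulb on top; stands on its foot; may be gripped anywhere at 22 mm width, best by the bulb, 40 to 50 mm above its foot; about 18 g. Point: on its axis, half-way up (29 mm above its foot); z up. Already standing loose in its tray, towards one end, so that the longer free part of the tray is on the other side of it.
- plug_kept (a point): Silicone plug: grey thimble shape, 22 mm tall, 24 mm across at its bottom flange, narrower (about 18 mm) and flat on top, no hole; stands on the flange; about 14 g. Point: on its axis, half-way up (11 mm above its underside); z up. Already standing loose in its tray, towards one end, so that the longer free part of the tray is on the other side of it.
- sleeve_kept (a point): Steel sleeve: plain short metal tube, 36 mm tall, 26 mm across, open 18 mm bore right through; stands on end; about 60 g. Point: on its axis, half-way up (18 mm above its lower end); z up. Already standing loose in its tray, towards one end, so that the longer free part of the tray is on the other side of it.
- insert_tray: The tray that already holds a glass insert. Shallow open steel tray, one of three of equal size, fixed to the bench: outside 106 mm along its x by 66 mm along its y, rim 10 mm (12 mm with its bead) above the bench, walls 3 mm, inside 100 x 60 mm, inner floor 3 mm above the bench. Origin: centre of its underside, on the bench; x along its long side, z up
- plug_tray: The tray that already holds a silicone plug. Shallow open steel tray, one of three of equal size, fixed to the bench: outside 106 mm along its x by 66 mm along its y, rim 10 mm (12 mm with its bead) above the bench, walls 3 mm, inside 100 x 60 mm, inner floor 3 mm above the bench. Origin: centre of its underside, on the bench; x along its long side, z up
- sleeve_tray: The tray that already holds a steel sleeve. Shallow open steel tray, one of three of equal size, fixed to the bench: outside 106 mm along its x by 66 mm along its y, rim 10 mm (12 mm with its bead) above the bench, walls 3 mm, inside 100 x 60 mm, inner floor 3 mm above the bench. Origin: centre of its underside, on the bench; x along its long side, z up
Mind the look-alikes: they are no part of the job. What is shaped like the part that bears sleeve_kept but green or yellow is not meant.

How it is judged:
At the end, for the whole second after the job is handed in: Both loose glass inserts, the plug and the sleeve, and the three parts that were in the trays at the start, stand at rest (under 0.02 m/s) on the floor of their kind's tray: centre inside it (44 x 24 mm either side of the middle), height within 5 mm, tilt under 0.15 rad (x of insert_a in the frame of insert_tray between -0.044 and 0.044 m and y of insert_a in the frame of insert_tray between -0.024 and 0.024 m and z of insert_a in the frame of insert_tray between 0.027 and 0.037 m and angle between each of insert_a, insert_b, plug_a, sleeve_a, insert_kept, plug_kept, sleeve_kept's own z axis and vertical below 0.15 rad and linear speed of each of insert_a_body, insert_b_body, plug_a_body, sleeve_a_body, insert_kept_body, plug_kept_body, sleeve_kept_body below 0.02 m/s and x of insert_b in the frame of insert_tray between -0.044 and 0.044 m and y of insert_b in the frame of insert_tray between -0.024 and 0.024 m and z of insert_b in the frame of insert_tray between 0.027 and 0.037 m and x of plug_a in the frame of plug_tray between -0.044 and 0.044 m and y of plug_a in the frame of plug_tray between -0.024 and 0.024 m and z of plug_a in the frame of plug_tray between 0.009 and 0.019 m and x of sleeve_a in the frame of sleeve_tray between -0.044 and 0.044 m and y of sleeve_a in the frame of sleeve_tray between -0.024 and 0.024 m and z of sleeve_a in the frame of sleeve_tray between 0.016 and 0.026 m and x of insert_kept in the frame of insert_tray between -0.044 and 0.044 m and y of insert_kept in the frame of insert_tray between -0.024 and 0.024 m and z of insert_kept in the frame of insert_tray between 0.027 and 0.037 m and x of plug_kept in the frame of plug_tray between -0.044 and 0.044 m and y of plug_kept in the frame of plug_tray between -0.024 and 0.024 m and z of plug_kept in the frame of plug_tray between 0.009 and 0.019 m and x of sleeve_kept in the frame of sleeve_tray between -0.044 and 0.044 m and y of sleeve_kept in the frame of sleeve_tray between -0.024 and 0.024 m and z of sleeve_kept in the frame of sleeve_tray between 0.016 and 0.026 m); the robot touches nothing.
It fails at once if a glass insert falls over (tilts more than 0.8 rad) (angle between any of insert_a, insert_b, insert_kept's own z axis and vertical above 0.8 rad).
It also fails if it takes over 112 s, if anything falls off the work surface, if the arm or the gripper's body presses on something with over 40 N, if the wrist force passes 120 N, or if a joint passes its speed limit or range.

## Robot

A 7-joint arm with a two-finger parallel gripper is mounted at the origin on the work surface; the furniture and walls round the work are solid. World frame = base frame: x ahead of the robot, y to its left, z up, the work surface at z = 0. Lengths are in m, angles in rad, forces in N, time in s.
With the tool pointing down it reaches from about 0.4 to 0.9 m from the base axis. Payload 5.5 kg.
Tool frame: the origin (TCP) lies midway between the tips of the shut fingers; the grasp point (between the pads) lies 19 mm behind it (manip.grip_depth is the distance from the TCP to the grasp point, in m); z points along the fingers, x is the direction in which the jaws open and shut, and the axes are right-handed (so a half turn about z gives the same grasp; the last joint's range is limited). The gripper opens to 92 mm and grips with 3 to 60 N. Pads are 19 mm wide; open, the fingers measure 130 mm over their backs; the gripper's body (75 mm by 190 mm) begins 47 mm behind the grasp point.
Start: joints at [-1.065, 0.501, -0.427, 1.55, 0.221, 1.138, -0.21], TCP at [0.156, 0.631, 0.227] pointing down, gripper open.
Joint ranges: [-2.88, 2.88], [-0.31, 2.03], [-1.54, 1.56], [0.2, 2.42], [-1.41, 4.55], [0.19, 2.02], [-2.57, 2.57]. Speed limits (rad/s): [2.57, 2.57, 3.14, 3.14, 3.14, 3.14, 3.14].

## Interface

Orientations are given as a unit quaternion [x, y, z, w].
In Python, from bench import manip, effector, viewer gives the robot as it stands. Calls block until the motion is done:
- manip.move_pose(position, orientation): joint-space move of the TCP to a pose.
- manip.servo_line(position, ori=None, vel=0.15): straight line of the TCP; ori=None keeps the orientation; vel is the mean speed in m/s.
- manip.movej(angles): joint-space move.
- effector.open_jaws() and effector.close(f_grip=None): open the fingers fully, or close them until they stop; f_grip is the grip in N (None keeps the last).
- manip.sleep(seconds).
- manip.solve_ik(position, orientation): joint angles nearest the present ones, or None.
- viewer.get_image(name): name is "side" or "top" or "wrist"; returns the picture (420x560x3 uint8, red, green, blue); there is no depth.
- viewer.get_calibration(name): a dict with "vfov" (degrees; the focal length in pixels is half the picture's height over the tangent of half this angle, whatever the lens; pixels are square), "cx", "cy" (the principal point, pixels), "eye" and "attitude" of the camera in the world. Camera axes: x right, y down, z forward; pixel columns grow to the right and rows downward; lengths in m; the calibration is good to about 2 mm. A picture is of the moment at which its call begins: read the wrist's pose just before it. get_calibration takes no time and is no camera call; for the wrist camera it gives the pose at the moment of the call.
A pose or a line that the arm cannot do raises manip.PlanningError and nothing moves.
- manip.hand_in(): hands the job in, once; it reports no verdict.
Readings, each from a call of its own:
- manip.current_clock(): time.
- manip.current_q(): joint angles.
- manip.current_joint_velocities(): joint speeds.
- manip.current_tau(): joint torques, N m.
- manip.current_tool_pos(): TCP position.
- manip.current_tcp_rot(): TCP orientation.
- manip.current_force(): force on the tool from outside, world axes, zero at the start.
- manip.current_wrist_torque(): the same for the moment, N m.
- manip.current_finger_gap(): finger opening in m.
Only numpy, scipy, OpenCV 4.12 (cv2) and the standard library are available. Lean on these libraries where they do the work, as an engineer would, in place of code of your own. Each camera call takes 0.05 s, during which the arm holds its last target. There are 200 camera calls.

## Working session

There is one attempt and no reset: what is moved stays moved. The work goes in short steps, each a Python script; the robot and the scene stay as the last script left them, time stands still between calls to the robot, and variables do not carry over. Pictures are saved under pics/ and viewed, about 12 in all and at most 16, crops included, and the job is handed in when it is done.

```bash
mkdir -p pics; ls; python3 - <<'E'
from bench import manip, effector, viewer
import cv2
for n in ("top","side","wrist"):
    c=viewer.get_calibration(n); print(n,c)
    cv2.imwrite(f"pics/{n}0.png",viewer.get_image(n)[:,:,::-1])
print(manip.current_clock(),manip.current_tcp_rot(),manip.grip_depth)
E
```

```text
pics
top {'vfov': 47.21141185482678, 'cx': 281.3579073301604, 'cy': 209.3775985830345, 'eye': array([0.38754537, 0.2029969 , 1.02268066]), 'attitude': array([-0.68432053,  0.71981898, -0.08242102,  0.08229716])}
side {'vfov': 52.89710645537824, 'cx': 278.9622196719128, 'cy': 213.9339385547208, 'eye': array([ 0.61008856, -0.62438384,  0.42385483]), 'attitude': array([ 0.84262636,  0.01361076,  0.00250412, -0.5383208 ])}
wrist {'vfov': 65.07132223668484, 'cx': 276.37939498342956, 'cy': 211.43542579107364, 'eye': array([0.08753546, 0.64733938, 0.38408839]), 'attitude': array([0.78046258, 0.61079698, 0.08135744, 0.10576475])}
0.15 [ 7.87524207e-01  6.16283299e-01 -5.66749583e-04  4.43889399e-04] 0.0188
```

View pics/top0.png

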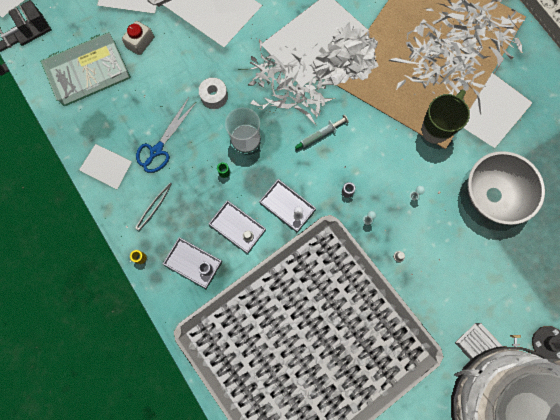

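View pics/side0.png

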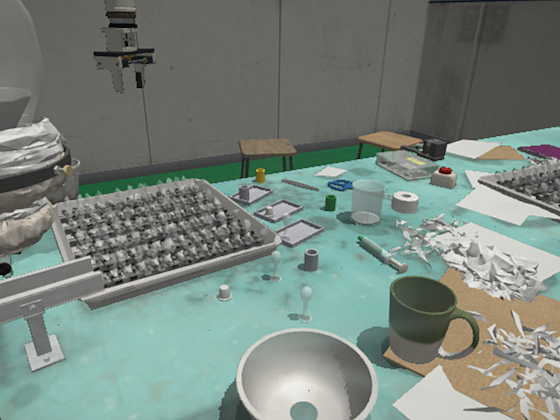

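The top view shows the trays at about (193,263) for the sleeve, (237,227) for the plug and (288,205) for the insert. The loose parts are the sleeve (348,189), inserts (368,222) and (417,195), and plug (400,256). The side view agrees. Next I'll zoom in and project.

```bash
cat > h.py <<'E'
import numpy as np, cv2
from scipy.spatial.transform import Rotation as R
from bench import manip, effector, viewer
def ray(c,uv,z,H=420):
    f=H/2/np.tan(np.radians(c["vfov"])/2)
    d=R.from_quat(c["attitude"]).apply([(uv[0]-c["cx"])/f,(uv[1]-c["cy"])/f,1])
    return c["eye"]+d*(z-c["eye"][2])/d[2]
def proj(c,p,H=420):
    f=H/2/np.tan(np.radians(c["vfov"])/2)
    q=R.from_quat(c["attitude"]).inv().apply(np.asarray(p)-c["eye"])
    return np.array([c["cx"],c["cy"]])+f*q[:2]/q[2]
E
python3 - <<'E'
from h import *
im=cv2.imread("pics/top0.png"); c=viewer.get_calibration("top")
for n,uv,z in [("sleeve tray",(193,263),.01),("plug tray",(237,227),.01),("ins tray",(288,205),.01),("sleeve",(348,189),.03),("insA",(368,222),.03),("insB",(417,195),.03),("plug",(400,256),.02),("green",(223,170),.03),("rack corner",(330,220),.05),("rack r",(440,353),.05),("rack l",(178,330),.05),("beaker",(244,133),.05),("base",(510,390),0)]:
    print(n,ray(c,uv,z).round(3))
cv2.imwrite("pics/crop.png",cv2.resize(im[160:300,150:340],None,fx=4,fy=4,interpolation=cv2.INTER_CUBIC))
cv2.imwrite("pics/crop2.png",cv2.resize(im[160:290,320:440],None,fx=4,fy=4,interpolation=cv2.INTER_CUBIC))
E
```

```text
sleeve tray [0.522 0.389 0.01 ]
plug tray [0.594 0.294 0.01 ]
ins tray [0.637 0.182 0.01 ]
sleeve [0.661 0.052 0.03 ]
insA [0.587 0.016 0.03 ]
insB [ 0.64  -0.094  0.03 ]
plug [ 0.513 -0.046  0.02 ]
green [0.718 0.319 0.03 ]
rack corner [0.591 0.098 0.05 ]
rack r [ 0.317 -0.096  0.05 ]
rack l [0.386 0.412 0.05 ]
beaker [0.793 0.269 0.05 ]
base [ 0.236 -0.242  0.   ]
```

View pics/crop.png

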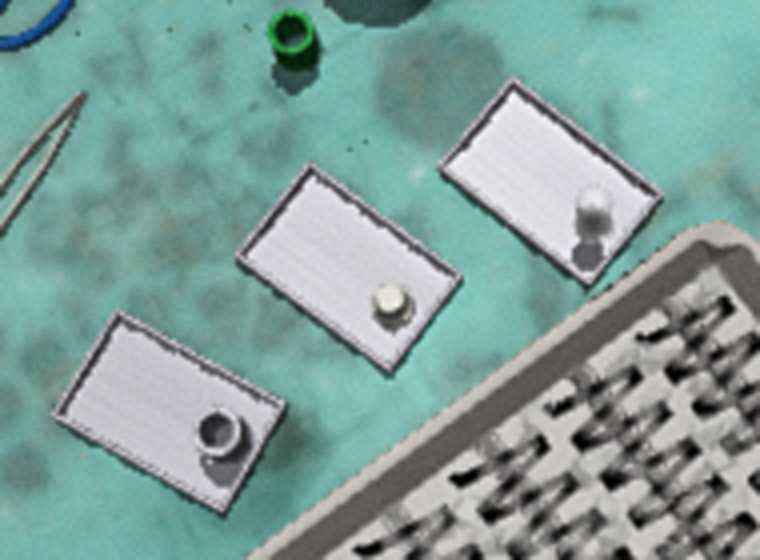

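View pics/crop2.png

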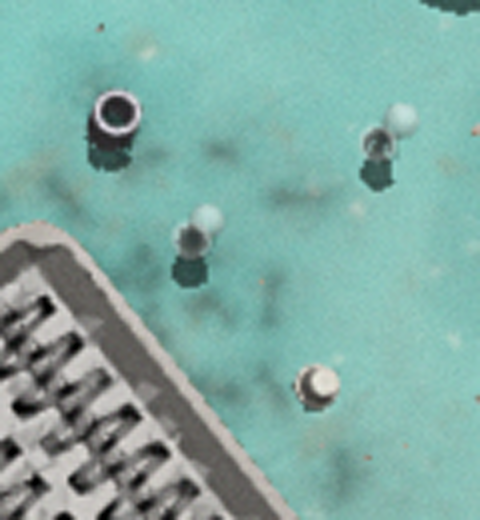

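The crops show clear tray outlines. Each kept part stands at the rack-side end of its tray, so the opposite end is free. I'll cast the picked points from the top view and cross-check them in the side view.

```bash
python3 - <<'E'
from h import *
c=viewer.get_calibration("top"); s=viewer.get_calibration("side")
o=lambda p,x,y:np.array([(p[0]+.5)/4-.5+x,(p[1]+.5)/4-.5+y])
P={}
for n,p,z in [("sleeve_a",(117,113),.036),("insA_bulb",(207,219),.047),("insA_foot",(192,241),.003),("insB_bulb",(402,118),.047),("insB_foot",(378,145),.003),("plug_a",(322,382),.022)]:
    w=ray(c,o(p,320,160),z);P[n]=w; print(n,w.round(4),"side",proj(s,w).round(1))
for n,p,z in [("sleeve_k",(219,432),.039),("plug_k",(389,302),.025),("ins_k",(593,205),.050)]:
    w=ray(c,o(p,150,160),z);P[n]=w; print(n,w.round(4),"side",proj(s,w).round(1))
for n,C,k in [("sleeve",[(118,316),(286,407),(225,513),(55,415)],"sleeve_k"),("plug",[(312,168),(461,280),(391,374),(238,258)],"plug_k"),("insert",[(514,80),(662,200),(589,286),(441,165)],"ins_k")]:
    q=np.array([ray(c,o(p,150,160),.011)[:2] for p in C]).astype(np.float32)
    m=q.mean(0); d=(q[1]+q[2]-q[0]-q[3])/2; e=(q[3]+q[2]-q[0]-q[1])/2
    a=np.arctan2(d[1],d[0]); L=P[k][:2]-m
    print(n,"ctr",m.round(4),"len",np.linalg.norm(d).round(4),np.linalg.norm(e).round(4),"ang",a.round(3),"y-ang",np.arctan2(e[1],e[0]).round(3),"kept local",np.round([L@[np.cos(a),np.sin(a)],L@[-np.sin(a),np.cos(a)]],4))
im=cv2.imread("pics/side0.png")
cv2.imwrite("pics/sc.png",cv2.resize(im[160:330,190:350],None,fx=4,fy=4,interpolation=cv2.INTER_CUBIC)[:600])
cv2.imwrite("pics/sc.png",cv2.resize(im[175:325,190:350],None,fx=4,fy=4,interpolation=cv2.INTER_CUBIC))
E
```

```text
sleeve_a [0.6618 0.0508 0.036 ] side [310.6 251.8]
insA_bulb [0.5992 0.0105 0.047 ] side [276. 257.]
insA_foot [0.597  0.0111 0.003 ] side [274.4 278.1]
insB_bulb [ 0.6483 -0.0969  0.047 ] side [306.7 294.3]
insB_foot [ 0.6454 -0.0955  0.003 ] side [303.5 317.2]
plug_a [ 0.5146 -0.0462  0.022 ] side [223.4 286.4]
sleeve_k [0.5071 0.3604 0.039 ] side [242.9 187.1]
plug_k [0.5727 0.2722 0.025 ] side [267.5 207.2]
ins_k [0.6138 0.1628 0.05  ] side [285.1 218.1]
sleeve ctr [0.5222 0.3902] len 0.1042 0.0621 ang -2.121 y-ang 2.579 kept local [0.0334 0.0027]
plug ctr [0.5942 0.2934] len 0.1034 0.0628 ang -2.269 y-ang 2.449 kept local [ 0.03   -0.0028]
insert ctr [0.6368 0.1832] len 0.1046 0.0621 ang -2.321 y-ang 2.397 kept local [ 0.0305 -0.003 ]
```

View pics/sc.png

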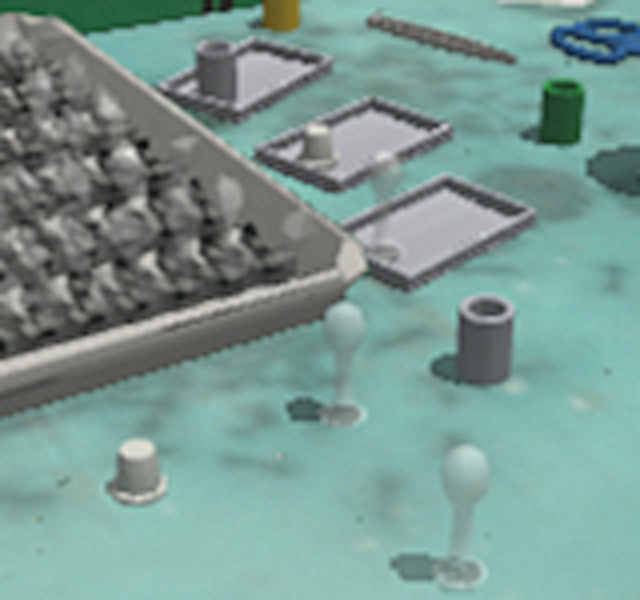

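The side picks agree with the projections to about 1 px, with the kept insert about 2 px off. Now I'll pick the first insert, with the jaws parallel to the rack edge.

```bash
cat >> h.py <<'E'
def quat(t):
    c,s=np.cos(t),np.sin(t)
    return R.from_matrix(np.array([[c,s,0],[s,-c,0],[0,0,-1]])).as_quat()
def hover(xy,t,z=.16):
    q0=np.array(manip.current_q()); best=None
    for tt in (t,t+np.pi):
        q=manip.solve_ik([*xy,z],quat(tt))
        if q is not None:
            k=np.abs(np.array(q)-q0).max()
            if best is None or k<best[0]: best=(k,tt)
    manip.move_pose([*xy,z],quat(best[1]))
    return best
def st(m):
    print(m,"t=%.1f gap=%.4f"%(manip.current_clock(),manip.current_finger_gap()),"p",np.round(manip.current_tool_pos(),4),"F",np.round(manip.current_force(),2))
def pick(xy,t,h,f,z=.16):
    "h: tip height above the part's underside"
    print(hover(xy,t,z)); effector.open_jaws() if manip.current_finger_gap()<.085 else None
    manip.servo_line([*xy,h],vel=.12); st("down")
    effector.close(f_grip=f); st("closed")
    manip.servo_line([*xy,z],vel=.12); st("up")
T={"sleeve":((.5222,.3902),-2.121),"plug":((.5942,.2934),-2.269),"insert":((.6368,.1832),-2.321)}
def place(tray,lx,h,z=.16,ly=0):
    m,a=T[tray]; xy=np.array(m)+lx*np.array([np.cos(a),np.sin(a)])+ly*np.array([-np.sin(a),np.cos(a)])
    print(hover(xy,a+np.pi/2,z))
    manip.servo_line([*xy,h+.012],vel=.12)
    manip.servo_line([*xy,h+.0035],vel=.03); st("set")
    effector.open_jaws(); manip.sleep(.2); st("open")
    manip.servo_line([*xy,z],vel=.15)
def snap(n,cam,box,k=4):
    im=viewer.get_image(cam)[:,:,::-1]; cv2.imwrite(f"pics/{n}_full.png",im)
    x0,y0,x1,y1=box; cv2.imwrite(f"pics/{n}.png",cv2.resize(im[y0:y1,x0:x1],None,fx=k,fy=k,interpolation=cv2.INTER_CUBIC))
E
python3 - <<'E'
from h import *
hover((.598,.011),.61,.2); st("hover")
pick((.598,.011),.61,.027,10)
snap("g1","side",(190,120,350,270))
E
```

```text
hover t=2.8 gap=0.0915 p [0.598  0.0126 0.2   ] F [ 0.75  0.51 -0.14]
(np.float64(0.07860413054656457), 0.61)
down t=4.4 gap=0.0919 p [0.5988 0.011  0.0279] F [-1.31  0.4  -0.45]
closed t=5.5 gap=0.0187 p [0.598 0.011 0.027] F [-0.58 -0.2   0.13]
up t=6.8 gap=0.0192 p [0.5973 0.011  0.1591] F [-0.03  0.52 -0.28]
```

View pics/g1.png

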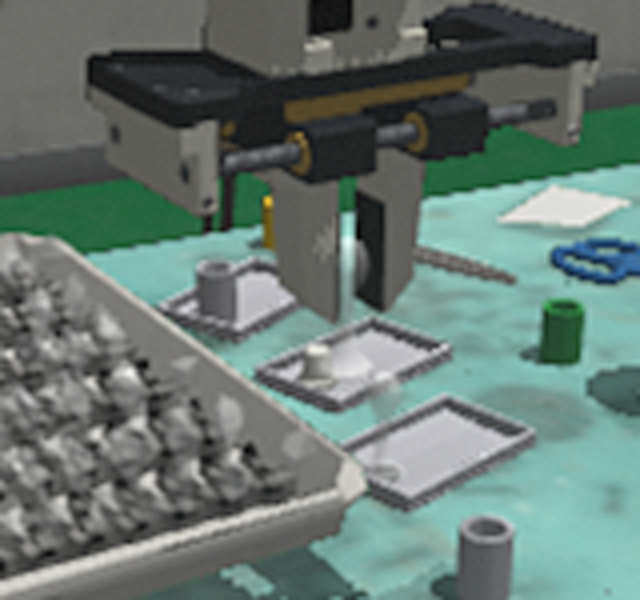

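The insert is held upright between the pads at (350,260), with the foot visible below. Next I'll place it at the far end of the insert tray.

```bash
python3 - <<'E'
from h import *
place("insert",-.034,.027)
snap("p1","side",(230,170,390,320))
E
```

```text
(np.float64(1.3044277149247738), 2.3913889803846895)
set t=9.6 gap=0.0189 p [0.6599 0.208  0.0303] F [ 0.21  0.05 -0.63]
open t=11.0 gap=0.0917 p [0.66   0.2081 0.0305] F [ 0.08  0.47 -0.88]
```

View pics/p1.png

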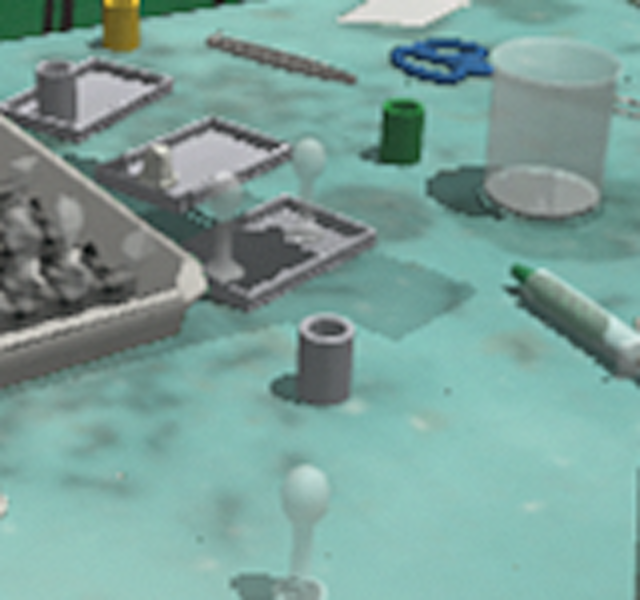

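The insert stands upright at the far end of its tray, bulb at (310,157). Next is the second insert, then a top check once the arm is clear.

```bash
python3 - <<'E'
from h import *
pick((.6475,-.0965),.61,.027,10)
snap("t1","top",(150,140,340,280))
c=viewer.get_calibration("top");s=viewer.get_calibration("side")
print(proj(s,(.66,.208,.05)), "crop px", (proj(c,(.66,.208,.05))-[150,140]+.5)*4-.5)
E
```

```text
(np.float64(1.127738924654318), 0.61)
down t=14.5 gap=0.0919 p [ 0.6484 -0.0966  0.028 ] F [ 0.48 -0.03  0.71]
closed t=15.6 gap=0.0196 p [ 0.6475 -0.0965  0.0269] F [-0.22 -0.22 -0.09]
up t=16.9 gap=0.0196 p [ 0.6468 -0.0964  0.1589] F [0.92 0.33 0.24]
[306.59346852 209.66269988] crop px [502.05036295 203.78871269]
```

View pics/t1.png

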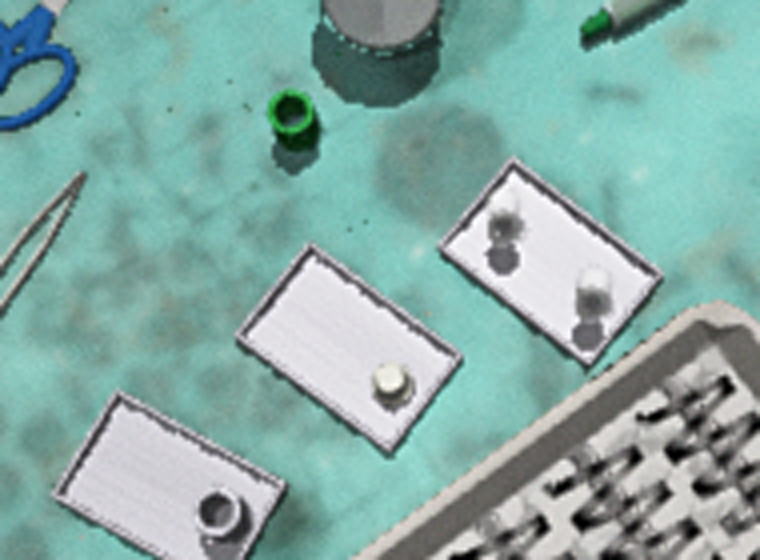

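The first insert stands well inside its tray, foot at (505,225). I'll place the second in the middle, then do the sleeve and the plug.

```bash
python3 - <<'E'
from h import *
place("insert",-.002,.027)
pick((.662,.0505),.61,.013,15)
place("sleeve",-.022,.013)
snap("p2","side",(190,150,350,300))
E
```

```text
(np.float64(1.1439746403764717), 2.3913889803846895)
set t=19.6 gap=0.0196 p [0.638  0.1846 0.0303] F [ 1.4   1.38 -0.13]
open t=21.1 gap=0.0917 p [0.6382 0.1846 0.0305] F [-0.3   0.81  0.39]
(np.float64(1.377894891475231), 0.61)
down t=24.7 gap=0.0920 p [0.6629 0.0505 0.014 ] F [-0.41  0.03 -0.27]
closed t=25.7 gap=0.0259 p [0.662  0.0505 0.013 ] F [-0.06 -0.35 -0.99]
up t=27.1 gap=0.0260 p [0.6613 0.0504 0.1589] F [ 0.09 -0.29 -0.83]
(np.float64(1.1689619055332892), 2.5913889803846897)
set t=30.2 gap=0.0260 p [0.5336 0.4088 0.0163] F [ 1.55 -0.19  0.6 ]
open t=31.6 gap=0.0920 p [0.5337 0.409  0.0165] F [-0.52 -0.43  0.53]
```

View pics/p2.png

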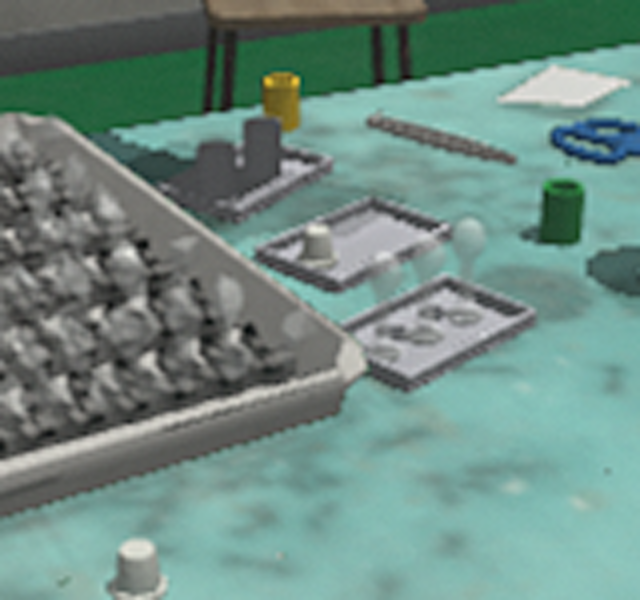

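Three inserts stand in the insert tray with feet at (385,350), (420,335) and (462,317), and both sleeves stand in theirs. Only the plug is left.

```bash
python3 - <<'E'
from h import *
pick((.5152,-.0462),.61,.0105,10)
place("plug",-.022,.0108)
p=manip.current_tool_pos(); manip.servo_line([p[0],p[1],.25],vel=.2)
manip.movej([-1.065,0.501,-0.427,1.55,0.221,1.138,-0.21]); st("home")
snap("fs","side",(190,150,350,300)); snap("ft","top",(150,150,340,290))
E
```

```text
(np.float64(1.0296834137827573), 0.61)
down t=35.8 gap=0.0918 p [ 0.5159 -0.0463  0.0112] F [ 0.45  0.07 -1.16]
closed t=36.9 gap=0.0178 p [ 0.5152 -0.0462  0.0105] F [ 0.22 -0.29 -0.68]
up t=38.3 gap=0.0177 p [ 0.5146 -0.0462  0.1592] F [-0.74 -0.15 -0.45]
(np.float64(1.0782350959182923), 2.4433889803846895)
set t=41.4 gap=0.0181 p [0.6081 0.3101 0.014 ] F [-0.34  0.15 -0.29]
open t=42.9 gap=0.0919 p [0.6084 0.3103 0.0143] F [ 0.08  0.1  -0.41]
home t=46.6 gap=0.0916 p [0.1577 0.6309 0.2265] F [ 0.98 -1.14  0.74]
```

View pics/fs.png

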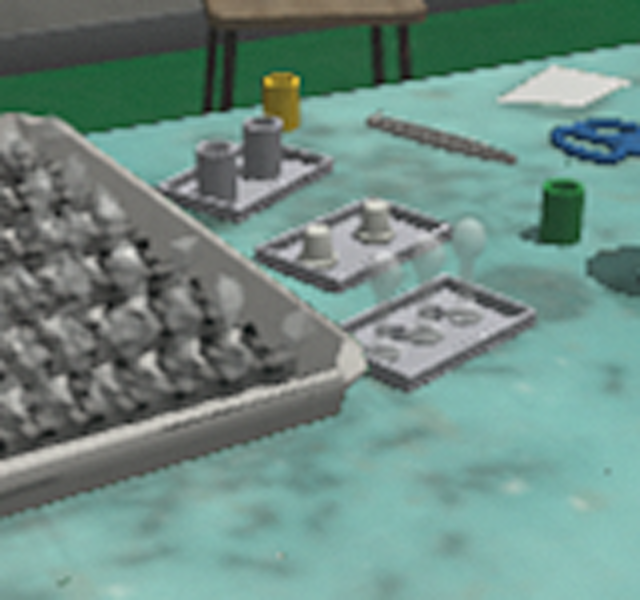

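View pics/ft.png

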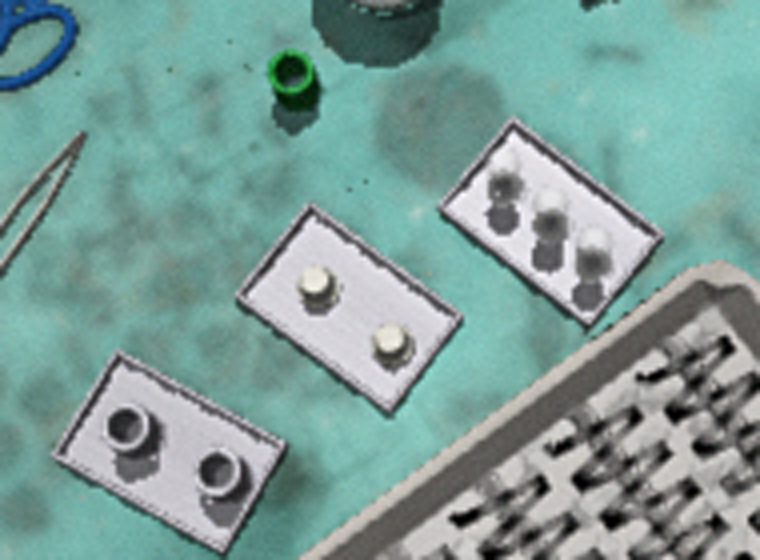

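All seven parts stand upright inside their trays in both views, with the arm clear. I'm handing in.

```bash
python3 -c "
from bench import manip
manip.sleep(.3); print(manip.hand_in(), manip.current_clock())"
```

```text
the job is handed in; nothing more can be done
the job is handed in; nothing more can be done
```

All four loose parts are in the trays of their kind, and the job is handed in. The two glass inserts went in beside the kept insert, and the plug and the sleeve each went in beside theirs. The robot's clock read about 47 s just before hand-in, against the 112 s limit.

- **Final look:** top and side pictures, with the arm back at its start and the gripper open and empty, show all seven parts standing upright on their tray floors, clear of the rims. The kept parts show no visible movement.
- **Gripping:** every grip gave a plausible finger gap: about 19–20 mm on the inserts, 26 mm on the sleeve and 18 mm on the plug. Force readings stayed under about 2 N.
- **Disagreements:** the top and side views agreed to about 1 px, except for the kept insert's bulb, which was about 2 px off. The tray outlines measured 2–4 mm smaller than stated. Neither affected the placing.
- **Not measured:** I judged the final poses by eye, not by a numeric fit. The hand-in reported no verdict.

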